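# Clamp a sample vial with the thumbwheel

## Robot

A 6-joint arm with a two-finger parallel gripper is mounted at the origin on the work surface. World frame = base frame: x ahead of the robot, y to its left, z up, the work surface at z = 0. Lengths are in mm, angles in rad, forces in N, time in s.
With the tool pointing down it reaches from about 250 to 800 mm from the base axis. Payload 8.5 kg.
Tool frame: the origin (TCP) lies on the front face of the gripper's body, between the roots of the fingers; the fingertips stand 73 mm ahead of it and the grasp point (between the pads) lies 54 mm ahead of it; x points along the fingers, z is the direction in which the jaws open and shut, and the axes are right-handed (so a half turn about x gives the same grasp; the last joint's range is limited). The gripper opens to 85 mm and grips with 20 to 120 N. Pads are 22 mm wide; open, the fingers measure 114 mm over their backs; the gripper's body (76 mm by 85 mm) begins 54 mm behind the grasp point. The pads swing forward as they close: fully open they stand 13 mm farther back than shut.
Start: joints at [1.181, 0.238, -0.013, 1.319, 0, 1.571], TCP at [199.486, 485.584, 303.876] pointing down, gripper open.
Joint ranges: [-2.66, 2.66], [-1.03, 1.9], [-1.14, 1.46], [-1.82, 2.27], [-1.45, 1.34], [-3.14, 3.14]. Speed limits (rad/s): [2.22, 2.22, 2.79, 3.14, 3.14, 3.14].

## Interface

Orientations are given as a 3x3 rotation matrix whose columns are the frame's x, y, z axes.
In Python, from cell import bot gives the robot as it stands. Calls block until the motion is done:
- bot.move_pose(position, orientation): joint-space move of the TCP to a pose.
- bot.move_l(position, attitude=None, velocity=150, threshold=None): straight line of the TCP; attitude=None keeps the orientation; velocity is the mean speed in mm/s. With threshold (N) it stops when the force on the tool has changed by that much, and returns True; else False.
- bot.move_j(angles): joint-space move.
- bot.let_go() and bot.close(force=None): open the fingers fully, or close them until they stop; force is the grip in N (None keeps the last).
- bot.wait(seconds).
- bot.solve_ik(position, orientation): joint angles nearest the present ones, or None.
- bot.read_state(): the state.
- bot.get_image(name): name is "scene" or "top" or "wrist"; returns (picture, depth): 384x512x3 uint8, red, green, blue; 384x512 float32, mm along the optical axis (not along the pixel's ray), 0 where there is no reading.
- bot.get_calibration(name): a dict with "camera_matrix" (3x3 intrinsics, pixels), "dist_coeffs" ([k1, k2, p1, p2, k3] as OpenCV has them; the pictures are not rectified), "position" and "attitude" of the camera in the world. Camera axes: x right, y up, looking along -z (the intrinsics and any distortion apply to the point x, -y, -z); pixel columns grow to the right and rows downward; lengths in mm; the calibration is good to about 2 mm. A picture is of the moment at which its call begins: read the wrist's pose just before it. get_calibration takes no time and is no camera call; for the wrist camera it gives the pose at the moment of the call.
A pose or a line that the arm cannot do raises bot.PlanningError and nothing moves.
- bot.finish_job(): hands the job in, once; it reports no verdict.
Trained networks look in the newest picture that a camera, given by its name, has taken for a name from the list of things; names that differ only in an ending like _2 or _b are one class to them, and where a whole thing is asked for, a point or a joint stands for the part that bears it (a point fixed in the world has none). Each returns a list of dicts, best first, with "confidence" (0 to 1); they miss things now and then, are a little off and sometimes report something else, mostly with a low value. They report only what shows in the picture. A call takes as long as a camera call. They do not tell look-alikes from the thing itself.
- bot.find_in(camera, name): "point" ([x, y, z] in mm, in world coordinates, good to about 4 mm: the middle of the surface that is visible of it).
The state is a dict: "time_s": time; "joints": joint angles; "qd": joint speeds; "tau": joint torques, N m; "ee_pos": TCP position; "tcp_rot": TCP orientation; "force": force on the tool from outside, world axes, zero at the start; "moment": the same for the moment, N m; "width": finger opening in mm.
Only numpy, scipy, OpenCV 4.12 (cv2) and the standard library are available. Lean on these libraries where they do the work, as an engineer would, in place of code of your own. Each camera call takes 0.05 s, during which the arm holds its last target.

## Task

Stand the red-capped vial in the nest of the bench clamp and let go of it; then roll the clamp's edge thumbwheel with a fingertip, pressing lightly (never over 15 N), until the sprung plunger bears on the vial and its red ring has gone completely inside the steel sleeve, with some of the white ring still showing. Handle the vial gently, leave everything else where it is, and take the hand away at the end.

Things in the scene. Friction and masses are not known exactly. Their poses are not given: they have to be found in the camera images.
- clamp: Bench clamp, fixed; base 62 x 188 x 8 mm, long along its y; origin at the middle of its underside, z up. At its -y end a white housing (50 mm wide, y -90 to 0, flat top at z = 52 mm) with a black thumbwheel in a slot in its top; at its +y end the open-topped vial nest. Between them a steel sleeve with a sprung plunger points along +y at the nest (x = 0, z 22 to 30 mm).
- nest (a point): On the nest floor (clamp x 0, y 66, z 8 mm), where the middle of the vial's underside belongs; 2 mm of play each side in x, up to 5 mm farther from the stop wall is fine (the plunger pushes it home). Nest side walls: y 47 to 84 mm, inner faces x = +-17 mm, 5 mm thick, tops z = 30 mm; stop wall face y = 82 mm, top z = 36 mm; open towards the wheel.
- wheel_top (a point): Nominal top of the thumbwheel rim (clamp x 0, y -45, z 60 mm). Wheel 50 mm in diameter, 14 mm wide, axle along the clamp's x. The drive (wheel, sleeve and plunger together) floats on worn springs: the true top is up to 4 mm above or below this point and must be felt for, and it gives 1 mm per 8 N pressed, at most 4 mm. With less than about 4 to 5 N of press a fingertip slips on it.
- wheel_axle (a point): Nominal centre of the wheel (clamp x 0, y -45, z 35 mm). Rolling the rim's top towards the clamp's +y by 25 mm (1 rad) drives the sleeve 8 mm towards the nest; rolled back, it retracts. The wheel stays where it is left. It takes about 1.5 N along the rim when free, 2.6 N with the plunger fully pressed. It turns 4.2 rad between stops, up to 1 rad of it used at the start.
- sleeve_exit (a point): Where the steel sleeve, 18 mm in diameter, leaves the housing (clamp y 0). A clear fixed guard covers it: y 0 to 40 mm, 46 mm wide, top at z = 45 mm. The sleeve's mouth starts at clamp y 19 to 27 mm; from it stands the plunger, 12 mm in diameter: 5 mm red ring next to the mouth, 7 mm white ring, black rubber head 16 mm in diameter, its face 17 mm from the mouth when free.
- plunger (a joint): How far the plunger is pushed into the sleeve, in m: 0 free, 0.005 red ring just hidden, 0.012 white ring hidden too (bottomed). Its spring gives 0.3 N per mm.
- vial: Red-capped amber glass vial, loose, upright in one of the rack's three holes: straight body 30 mm in diameter up to 56 mm, cap 24 mm in diameter, 75 mm tall in all, 50 to 100 g; origin at the centre of its underside, z up.
- vial_b: The same vial with a white cap; leave alone.
- vial_c: The same vial with a green cap; leave alone.
- rack: Blue rack plate fixed to the bench, 64 x 190 x 16 mm, origin at the centre of its underside; three holes along its y at -62, 0 and 62 mm, 34 mm wide with floors at z = 6 mm (10 mm deep).
- jar: White plastic jar, 48 mm in diameter, 55 mm tall, loose; leave alone. Origin at its underside.
- beaker: Glass beaker, 70 mm in diameter, 90 mm tall, loose; leave alone. Origin at its underside.
- dishes: Stack of clear dishes, 93 mm in diameter, 58 mm tall, loose; leave alone. Origin at its underside.
- forceps: Steel forceps lying flat, 130 x 12 x 6 mm, long along its x, loose; leave alone. Origin at its underside.
- flask: Glass bottle with orange cap, 60 mm in diameter, 100 mm tall, loose; leave alone. Origin at its underside.
There are look-alikes about, which are no part of the job. Leave any blue or pink look-alike of the vial alone.

How it is judged (in metres and radians):
On the way, in this order (a step that is already met when the one before it is completed fails the run):
1. the red-capped vial stands upright on the nest floor, let go, with the plunger still free (pushed in less than 2 mm) (x of vial in the frame of clamp between -0.004 and 0.004 m and y of vial in the frame of clamp between 0.055 and 0.071 m and z of vial in the frame of clamp between 0.005 and 0.0115 m and angle between vial's own z axis and vertical below 0.08 rad and contact force between the fingers and vial below 0.1 N and value of joint plunger below 0.002 m), for 0.2 s.
2. the wheel has been rolled until the plunger bears on the vial and is pushed in past its red ring (x of vial in the frame of clamp between -0.004 and 0.004 m and y of vial in the frame of clamp between 0.055 and 0.071 m and z of vial in the frame of clamp between 0.005 and 0.0115 m and angle between vial's own z axis and vertical below 0.08 rad and value of joint plunger between 0.0045 and 0.012 m), for 0.2 s.
At the end, for the whole second after the job is handed in: The red-capped vial stands upright (within 0.08 rad) and at rest on the nest floor, its axis within 4 mm of the nest's centre line and 55 to 71 mm along the clamp's y, and the plunger bears on it, pushed in 4.5 to 12 mm (red ring inside, some white showing) (all of step 2 and linear speed of vial below 0.02 m/s); the robot touches nothing.
It fails at once if the fingers press on the clamp (its wheel included) with more than 15 N (contact force between the fingers and clamp above 15 N).
It fails at once if the plunger is driven to its stop (white ring hidden) (value of joint plunger above 0.0121 m).
It fails at once if the vial is knocked or forced against the clamp with more than 30 N (contact force between vial and clamp above 30 N).
It fails at once if another vial is moved more than 20 mm, or another loose thing more than 30 mm (distance of any of vial_b, vial_c from where it was at the start of the episode above 0.02 m or distance of any of jar, beaker, dishes, forceps, flask from where it was at the start of the episode above 0.03 m).
It also fails if it takes over 72 s, if anything falls off the work surface, if the arm or the gripper's body presses on something with over 40 N, if the wrist force passes 120 N, or if a joint passes its speed limit or range.

## Working session

There is one attempt and no reset: what is moved stays moved. The work goes in short steps, each a Python script; the robot and the scene stay as the last script left them, time stands still between calls to the robot, and variables do not carry over. Pictures are saved under pics/ and viewed, and the job is handed in when it is done.

```bash
ls; mkdir -p pics; cat > h.py <<'E'
import numpy as np, cv2
from cell import bot
def save(img,name): cv2.imwrite('pics/'+name,cv2.cvtColor(img,cv2.COLOR_RGB2BGR))
def unproj(cal,u,v,d):
    K=np.array(cal['camera_matrix']);D=np.array(cal['dist_coeffs'],float)
    p=cv2.undistortPoints(np.array([[[u,v]]],float),K,D)[0,0]
    c=np.array([p[0]*d,-p[1]*d,-d])
    return np.array(cal['position'])+np.array(cal['attitude'])@c
def proj(cal,P):
    K=np.array(cal['camera_matrix']);D=np.array(cal['dist_coeffs'],float)
    c=(np.atleast_2d(P)-np.array(cal['position']))@np.array(cal['attitude'])
    c=c*[1,-1,-1]
    return cv2.projectPoints(c.reshape(-1,1,3),np.zeros(3),np.zeros(3),K,D)[0][:,0]
E
python3 - <<'E'
from h import *
s=bot.read_state();print(s['time_s'],s['ee_pos'],s['tcp_rot'],s['force'],s['width'])
for n in('scene','top','wrist'):
    im,d=bot.get_image(n);save(im,n+'0.png');np.save(n+'0.npy',d)
    c=bot.get_calibration(n);print(n,np.round(c['position']),np.round(c['attitude'],2).tolist(),np.round(c['camera_matrix']).tolist())
for n in('vial','clamp','rack','wheel_top','nest','jar','beaker','dishes','forceps','flask'):
    print(n,[(np.round(r['point']).tolist(),round(r['confidence'],2)) for r in bot.find_in('top',n)])
E
```

```text
pics
0.0 [199.36196043 485.30700361 303.25575773] [[-5.70537655e-04 -9.24998568e-01  3.79970162e-01]
 [-1.41806190e-03  3.79970590e-01  9.24997481e-01]
 [-9.99998832e-01 -1.10753161e-05 -1.52849276e-03]] [ 0.14184693 -0.35554507  0.42132775] 85.26987963382427
scene [1087.  497. 1039.] [[-0.71, -0.57, 0.42], [0.7, -0.58, 0.42], [0.01, 0.59, 0.81]] [[468.0, 0.0, 248.0], [0.0, 468.0, 188.0], [0.0, 0.0, 1.0]]
top [ 346.    2. 1187.] [[-0.0, 0.98, -0.2], [-1.0, -0.01, -0.0], [-0.01, 0.2, 0.98]] [[402.0, 0.0, 256.0], [0.0, 402.0, 197.0], [0.0, 0.0, 1.0]]
wrist [123. 515. 374.] [[0.38, -0.88, -0.29], [0.93, 0.36, 0.12], [-0.0, -0.31, 0.95]] [[291.0, 0.0, 254.0], [0.0, 291.0, 193.0], [0.0, 0.0, 1.0]]
vial [([563.0, -126.0, 66.0], 0.67), ([535.0, -244.0, 63.0], 0.57), ([433.0, -252.0, 64.0], 0.57), ([660.0, -170.0, 60.0], 0.53)]
clamp [([552.0, -185.0, 67.0], 0.66), ([511.0, 168.0, 48.0], 0.64)]
rack [([546.0, -185.0, 17.0], 0.58), ([514.0, 165.0, 46.0], 0.3)]
wheel_top [([515.0, 165.0, 50.0], 0.85)]
nest [([509.0, 165.0, 46.0], 0.69)]
jar [([724.0, 29.0, 52.0], 0.69)]
beaker [([714.0, -68.0, 47.0], 0.76)]
dishes [([465.0, 398.0, 59.0], 0.64)]
forceps [([441.0, -4.0, 9.0], 0.63)]
flask [([511.0, 165.0, 42.0], 0.45)]
```

View pics/scene0.png

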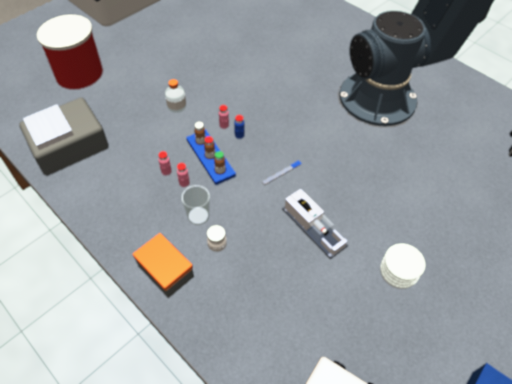

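View pics/top0.png

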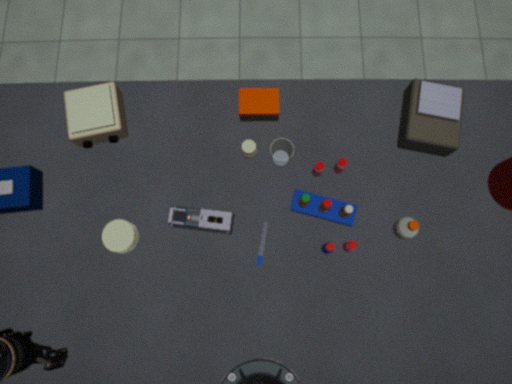

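View pics/wrist0.png

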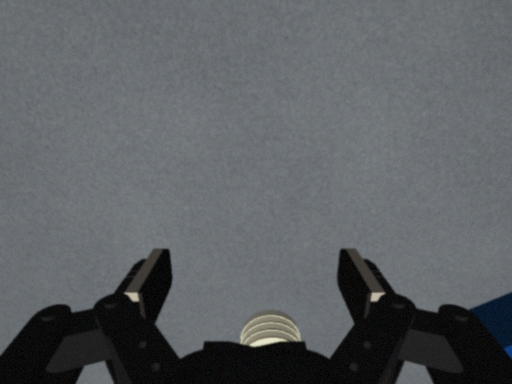

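The scene shows the rack holding white-, red- and green-capped amber vials. These could be taken for the vial in the top picture:
- (327,205): red cap in the middle rack hole
- (319,168) and (342,164): pink body
- (351,245): pink body
- (329,247): blue body

By the description it is the one in the rack, (327,205). I'll check that in a close crop and measure.

```bash
python3 - <<'E'
from h import *
im=cv2.imread('pics/top0.png');d=np.load('top0.npy')
a=cv2.resize(im[150:260,285:365],None,fx=5,fy=5,interpolation=cv2.INTER_CUBIC)
b=cv2.resize(im[195:240,160:240],None,fx=5,fy=5,interpolation=cv2.INTER_CUBIC)
o=np.zeros((550,800,3),np.uint8);o[:550,:400]=a;o[:225,400:800]=b;
s=cv2.imread('pics/scene0.png');o[230:550,400:640]=cv2.resize(s[110:190,180:240],None,fx=4,fy=4,interpolation=cv2.INTER_CUBIC)
cv2.imwrite('pics/crop0.png',o)
cal=bot.get_calibration('top')
H,W=d.shape;vv,uu=np.mgrid[:H,:W]
K=np.array(cal['camera_matrix']);D=np.array(cal['dist_coeffs'],float)
p=cv2.undistortPoints(np.stack([uu.ravel(),vv.ravel()],1).astype(float)[:,None],K,D)[:,0].reshape(H,W,2)
c=np.stack([p[...,0]*d,-p[...,1]*d,-d],-1)
P=c@np.array(cal['attitude']).T+np.array(cal['position'])
def rect(m,n):
    q=P[m];r=cv2.minAreaRect(q[:,:2].astype(np.float32));print(n,len(q),r,np.median(q[:,2]))
box=(uu>160)&(uu<240)&(vv>195)&(vv<242)
print('floor z',np.median(P[300:320,150:200,2]))
m=box&(P[...,2]>46)&(P[...,2]<58);rect(m,'housing')
print('hous', P[m].mean(0))
m=box&(P[...,2]>5)&(P[...,2]<75);rect(m,'clamp all')
box=(uu>285)&(uu<360)&(vv>185)&(vv<228)
m=box&(P[...,2]>9)&(P[...,2]<24);rect(m,'rack')
hsv=cv2.cvtColor(im,cv2.COLOR_BGR2HSV)
m=box&((hsv[...,0]<8)|(hsv[...,0]>172))&(hsv[...,1]>150)&(hsv[...,2]>80)
print('redcap',m.sum(),P[m&(P[...,2]>68)].mean(0),uu[m].mean(),vv[m].mean())
m=box&(P[...,2]>68)
n,l,st,ce=cv2.connectedComponentsWithStats(m.astype(np.uint8))
for i in range(1,n):print(ce[i],st[i][4],P[l==i].mean(0))
E
```

```text
floor z 1.0690747989564215
housing 612 ((512.3668212890625, 145.03265380859375), (129.37283325195312, 52.66304016113281), 83.04521179199219) 52.090407944764024
hous [510.71036008 134.84522774  51.7448836 ]
clamp all 1387 ((520.8644409179688, 175.840087890625), (132.99609375, 227.52796936035156), 0.8389281034469604) 45.15573254565811
rack 1023 ((536.3501586914062, -188.68040466308594), (191.69371032714844, 93.54032897949219), 74.69644927978516) 16.817377005989783
redcap 55 [ 541.40491807 -182.85067638  122.37025585] 326.4909090909091 203.6
[304. 190.] 1 [ 346.35042286    1.8227532  1186.7764334 ]
[346. 193.] 1 [ 346.35042286    1.8227532  1186.7764334 ]
[299. 194.] 1 [ 346.35042286    1.8227532  1186.7764334 ]
[305.46666667 197.93333333] 60 [ 561.83714738 -128.93489929   99.80864271]
[314. 196.] 1 [ 346.35042286    1.8227532  1186.7764334 ]
[326.90163934 203.52459016] 61 [ 542.57979975 -184.83244817  116.53429641]
[358. 201.] 1 [ 346.35042286    1.8227532  1186.7764334 ]
[348.42857143 209.06349206] 63 [ 529.87954366 -246.63365468   98.34646069]
[304. 210.] 1 [ 346.35042286    1.8227532  1186.7764334 ]
[358. 210.] 1 [ 346.35042286    1.8227532  1186.7764334 ]
[312. 213.] 1 [ 346.35042286    1.8227532  1186.7764334 ]
[292. 214.] 1 [ 346.35042286    1.8227532  1186.7764334 ]
[344. 220.] 1 [ 346.35042286    1.8227532  1186.7764334 ]
[297. 223.] 1 [ 346.35042286    1.8227532  1186.7764334 ]
[303. 227.] 1 [ 346.35042286    1.8227532  1186.7764334 ]
```

View pics/crop0.png

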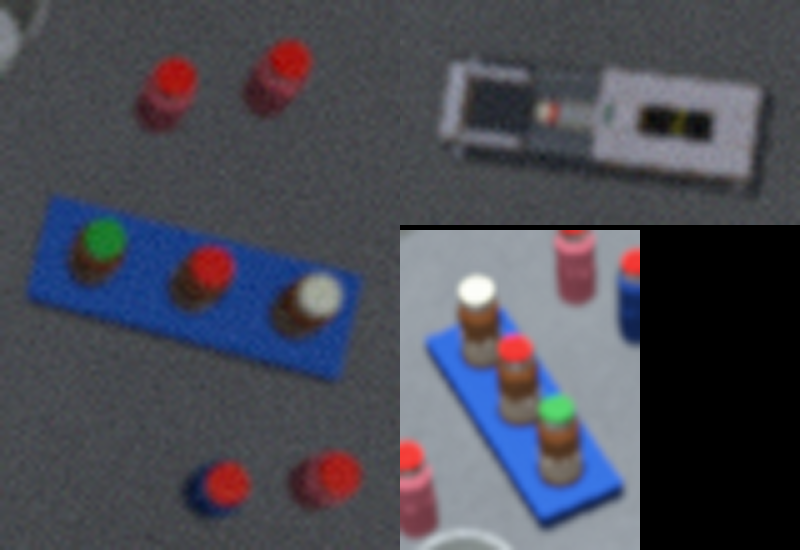

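The crop confirms the target: amber body, red cap, middle hole, at (327,205) in the top picture. The pink and blue ones have no rack under them. Next I'll take a close wrist view of the clamp, then of the rack.

```bash
cat >> h.py <<'E'
def R(yaw):
    c,s=np.cos(yaw),np.sin(yaw)
    return np.array([[0,-s,c],[0,c,s],[-1,0,0]],float)  # x down, y=frame y, z=frame x
def cloud(cal,d):
    H,W=d.shape;vv,uu=np.mgrid[:H,:W]
    K=np.array(cal['camera_matrix']);D=np.array(cal['dist_coeffs'],float)
    p=cv2.undistortPoints(np.stack([uu.ravel(),vv.ravel()],1).astype(float)[:,None],K,D)[:,0].reshape(H,W,2)
    c=np.stack([p[...,0]*d,-p[...,1]*d,-d],-1)
    P=c@np.array(cal['attitude']).T+np.array(cal['position']);P[d<=0]=np.nan
    return P
def shot(name,tag):
    import pickle
    cal=bot.get_calibration(name);im,d=bot.get_image(name);save(im,tag+'.png');np.save(tag+'.npy',d);pickle.dump(cal,open(tag+'.cal','wb'))
    return cal,im,d
E
python3 - <<'E'
from h import *
print(R(0)) 
y=np.radians(-5.2)
bot.move_pose([510,125,230],R(y))
shot('wrist','w_clamp');s=bot.read_state();print(s['time_s'],s['ee_pos'],s['joints'])
for n in ('clamp','nest','wheel_top','sleeve_exit','plunger'):
  print(n,[(np.round(r['point'],1).tolist(),round(r['confidence'],2)) for r in bot.find_in('wrist',n)])
y=np.radians(-14.4)
bot.move_pose([546,-225,240],R(y))
shot('wrist','w_rack');s=bot.read_state();print(s['time_s'],s['ee_pos'],s['joints'])
for n in ('vial','rack'):
  print(n,[(np.round(r['point'],1).tolist(),round(r['confidence'],2)) for r in bot.find_in('wrist',n)])
E
```

```text
[[ 0. -0.  1.]
 [ 0.  1.  0.]
 [-1.  0.  0.]]
2.4583 [509.84614657 125.92267836 230.17617039] [ 2.42038118e-01  2.73716743e-01 -1.57835379e-01  1.13895643e+00
  2.19304301e-04  1.90177778e+00]
clamp [([519.2, 177.1, 44.8], 0.85)]
nest [([519.9, 185.7, 45.1], 0.45)]
wheel_top [([520.7, 186.4, 42.5], 0.61)]
sleeve_exit [([515.3, 183.9, 46.0], 0.67), ([456.3, -5.5, 5.5], 0.43)]
plunger []
4.0833 [ 546.24506774 -223.77356391  240.03875263] [-3.88913834e-01  3.76060894e-01  2.05690955e-02  1.21542467e+00
  2.76185573e-04  1.43163192e+00]
vial [([441.0, -192.4, 59.3], 0.97), ([443.6, -251.2, 53.5], 0.75), ([567.9, -131.7, 79.8], 0.71), ([651.2, -174.4, 59.2], 0.61), ([555.2, -191.4, 83.0], 0.57), ([665.3, -235.4, 60.3], 0.57), ([538.1, -240.3, 64.5], 0.56)]
rack [([555.7, -168.5, 13.2], 0.76), ([554.5, -188.5, 82.2], 0.36)]
```

View pics/w_clamp.png

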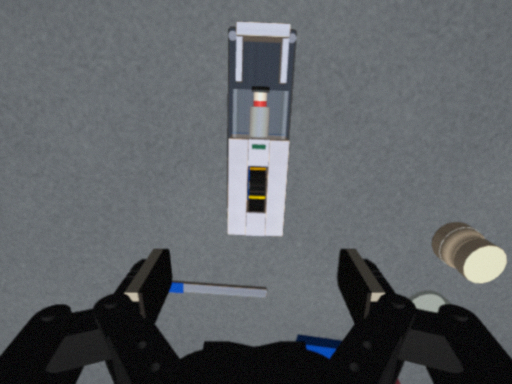

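View pics/w_rack.png

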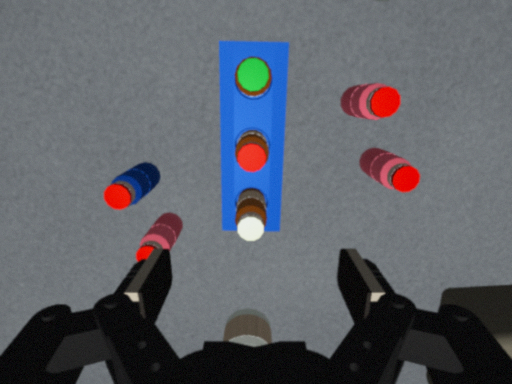

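The wrist view shows the clamp with its housing top at px (227..290,139..235), the wheel at (257,190), the plunger mouth at about (259,108) and the nest at (262,60). In the rack view the red cap in the rack is at (252,154). I'll fit them with known planes.

```bash
cat > fit.py <<'E'
from h import *
import pickle
def onplane(cal,uv,z):
    K=np.array(cal['camera_matrix']);D=np.array(cal['dist_coeffs'],float)
    p=cv2.undistortPoints(np.asarray(uv,float).reshape(-1,1,2),K,D)[:,0]
    r=np.c_[p[:,0],-p[:,1],-np.ones(len(p))]@np.array(cal['attitude']).T
    o=np.array(cal['position']);return o+r*((z-o[2])/r[:,2])[:,None]
def comp(mask,near):
    n,l,st,ce=cv2.connectedComponentsWithStats(mask.astype(np.uint8))
    i=1+np.argmin(np.linalg.norm(ce[1:]-near,axis=1)+1e3*(st[1:,4]<30));return l==i
E
python3 - <<'E'
from fit import *
im=cv2.imread('pics/w_clamp.png');d=np.load('w_clamp.npy');cal=pickle.load(open('w_clamp.cal','rb'))
P=cloud(cal,d)
print('floor',np.nanmedian(P[50:100,50:150,2]))
for u,v,n in((235,180,'hous'),(262,60,'nest'),(262,29,'stop'),(257,175,'wheel'),(257,190,'wheel'),(257,205,'wheel'),(239,60,'sw'),(284,60,'sw'),(259,120,'slv')):print(n,P[v,u])
hsv=cv2.cvtColor(im,cv2.COLOR_BGR2HSV)
m=(hsv[...,1]<40)&(hsv[...,2]>165)&(np.abs(P[...,2]-52)<6);m[:136]=0;m[240:]=0
m=cv2.morphologyEx(comp(m,(257,190)).astype(np.uint8),cv2.MORPH_CLOSE,np.ones((3,3)))
cs,_=cv2.findContours(m,cv2.RETR_EXTERNAL,cv2.CHAIN_APPROX_NONE);c=max(cs,key=cv2.contourArea)[:,0]
print(c.min(0),c.max(0))
W=onplane(cal,c,52)[:,:2].astype(np.float32);r=cv2.minAreaRect(W);print(r);b=cv2.boxPoints(r);print(b)
# plane-of-known nest walls
m=(hsv[...,1]<40)&(hsv[...,2]>150);m[100:]=0;m[:, :225]=0;m[:,300:]=0
ys,xs=np.nonzero(m)
Z=P[ys,xs,2]
for lo,hi,z in((26,33,30),(33,40,36)):
  k=(Z>lo)&(Z<hi);q=onplane(cal,np.c_[xs,ys][k],z);print(z,k.sum(),cv2.minAreaRect(q[:,:2].astype(np.float32)))
im=cv2.imread('pics/w_rack.png');d=np.load('w_rack.npy');cal=pickle.load(open('w_rack.cal','rb'));P=cloud(cal,d)
hsv=cv2.cvtColor(im,cv2.COLOR_BGR2HSV)
print('floor',np.nanmedian(P[50:100,50:150,2]), 'cap',P[154,252],P[75,253],P[229,250],'rack',P[120,230])
m=((hsv[...,0]<8)|(hsv[...,0]>172))&(hsv[...,1]>180)&(hsv[...,2]>170)
m=comp(m,(252,154));ys,xs=np.nonzero(m);q=onplane(cal,np.c_[xs,ys],81)[:,:2];print('red',q.mean(0),2*np.sqrt(len(xs)/np.pi),cv2.minEnclosingCircle(q.astype(np.float32)),np.nanmedian(P[m],0))
m=(hsv[...,0]>40)&(hsv[...,0]<80)&(hsv[...,1]>120);m=comp(m,(253,75));ys,xs=np.nonzero(m);q=onplane(cal,np.c_[xs,ys],81)[:,:2];print('green',cv2.minEnclosingCircle(q.astype(np.float32)))
m=(hsv[...,0]>100)&(hsv[...,0]<125)&(hsv[...,1]>150)&(hsv[...,2]>120);m=comp(m,(252,130));ys,xs=np.nonzero(m);q=onplane(cal,np.c_[xs,ys],16)[:,:2];print('rack',cv2.minAreaRect(q.astype(np.float32)))
E
```

```text
floor 0.6215070995005476
hous [492.4243694  136.85652549  52.19678208]
nest [525.662955   237.06012031   8.0873833 ]
stop [526.51747606 256.96597372  37.26842911]
wheel [512.28779448 140.57818754  55.59604863]
wheel [511.22813666 128.90993812  61.79261296]
wheel [509.98826913 114.14638909  59.0960574 ]
sw [505.34031843 236.30355369  30.79410814]
sw [543.57106927 232.94111583  30.70995341]
slv [517.99592476 186.17776282  46.46041878]
[228 139] [288 235]
((510.79840087890625, 125.93405151367188), (90.18693542480469, 51.54729080200195), 82.93743133544922)
[[479.67593  84.35168]
 [530.8321   78.01378]
 [541.9209  167.51642]
 [490.7647  173.85432]]
30 526 ((524.6046142578125, 235.10415649414062), (34.9365234375, 44.21877670288086), 82.7724380493164)
36 720 ((526.5455322265625, 255.5129852294922), (18.56646728515625, 43.88230514526367), 74.33602142333984)
floor 0.645763095553832 cap [ 552.21506232 -188.33634669   81.04832478] [ 567.54769147 -131.71999426   81.07375231] [ 534.35260991 -250.8248373    82.21368053] rack [ 536.16748416 -161.85587311   16.35153193]
red [ 551.04076825 -190.56074666] 27.868909599918855 ((550.8900756835938, -190.89341735839844), 11.429681777954102) [ 551.09688635 -190.40557195   81.72690295]
green ((567.46435546875, -131.26963806152344), 11.760124206542969)
rack ((551.0125122070312, -190.669677734375), (189.25025939941406, 63.90009307861328), 74.60069274902344)
```

The fits agree with the given sizes: the housing is 90.2 x 51.5, the rack 189 x 64, and the vial sits at the rack's centre hole. The clamp has yaw −7.1° and its nest is at (524.5,236). Now I'll grasp the vial.

```bash
cat >> h.py <<'E'
YR=np.radians(-15.4);YC=np.radians(-7.1)
yh=np.array([-np.sin(YC),np.cos(YC)]);xh=np.array([np.cos(YC),np.sin(YC)])
O=np.array([510.8,125.93])+45*yh
def C(x,y): return O+x*xh+y*yh
def st():
    s=bot.read_state();print(round(s['time_s'],2),np.round(s['ee_pos'],2),'F',np.round(s['force'],2),'w',round(s['width'],2));return s
E
python3 - <<'E'
from h import *
print(C(0,66),C(0,-45))
v=[551.0,-190.7]
bot.move_pose(v+[190],R(YR));bot.move_l(v+[104],velocity=120,threshold=8);st()
bot.close(20);st();shot('wrist','w_grip')
print(bot.move_l(v+[135],velocity=80));st();shot('wrist','w_lift')
E
```

```text
[524.51976392 236.07884511] [510.8  125.93]
5.4 [ 551.51 -191.08  104.86] F [-0.19  0.25  0.67] w 85.27
5.95 [ 551.18 -190.72  104.35] F [0.11 0.84 3.65] w 29.31
False
6.54 [ 550.96 -190.68  134.98] F [-0.48  0.3  -0.89] w 29.38
```

View pics/w_lift.png

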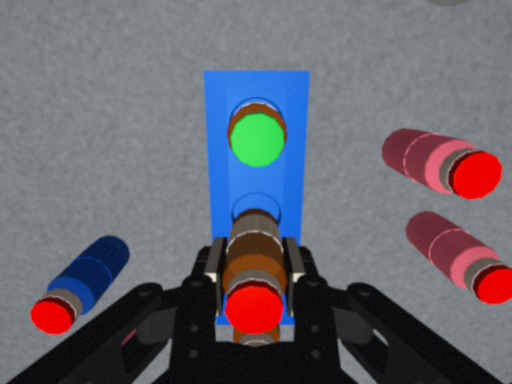

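The vial is held (cap at px (254,305)) between the pads, and its hole at (256,208) is empty. I'll use the gripped cap to gauge the hand-eye bias before placing.

```bash
python3 - <<'E'
from fit import *
for tag,z,t in(('w_lift',81+30.6,(550.96,-190.68)),('w_grip',81,(551.18,-190.72))):
    im=cv2.imread(f'pics/{tag}.png');cal=pickle.load(open(tag+'.cal','rb'))
    hsv=cv2.cvtColor(im,cv2.COLOR_BGR2HSV)
    m=((hsv[...,0]<8)|(hsv[...,0]>172))&(hsv[...,1]>200)&(hsv[...,2]>200)
    m=comp(m,(254,305));ys,xs=np.nonzero(m);q=onplane(cal,np.c_[xs,ys],z)[:,:2];c,r=cv2.minEnclosingCircle(q.astype(np.float32))
    e=np.array(c)-t;a=R(YR)[:2,1:]
    print(tag,c,r,'tool y,z err',e@a, 'top depth z',np.nanmedian(cloud(cal,np.load(tag+'.npy'))[m],0))
    rel=np.array(cal['attitude']).T@np.r_[0,0,1];print(rel, (np.array(cal['position'])[:2]-t)@a)
E
```

```text
w_lift (549.482666015625, -191.07012939453125) 11.544586181640625 tool y,z err [-0.76843703 -1.32068966] top depth z [ 549.75029478 -190.23087696  112.1584545 ]
[ 2.33776016e-04 -3.13886947e-01  9.49460336e-01] [79.0745963  -1.17282303]
w_grip (549.832763671875, -191.11239624023438) 11.476059913635254 tool y,z err [-0.73607426 -1.19466113] top depth z [ 550.04282284 -190.26261946   81.56688836]
[ 6.40716335e-04 -3.13904986e-01  9.49454185e-01] [79.06785593 -1.21050409]
```

```bash
python3 - <<'E'
from h import *
bot.move_l([550.96,-190.7,190],velocity=200)
t=C(1.2,64.75)
bot.move_pose([*t,185],R(YC));
s=st();bot.move_l([*t,145],velocity=80,threshold=8);print(bot.move_l([*t,112],velocity=40,threshold=5));st()
shot('wrist','w_pre');shot('scene','s_pre')
E
```

```text
8.58 [525.87 233.82 184.88] F [ 0.42 -0.3  -0.81] w 29.34
False
10.21 [525.69 234.76 112.2 ] F [ 0.41 -0.52 -0.52] w 29.62
```

View pics/w_pre.png

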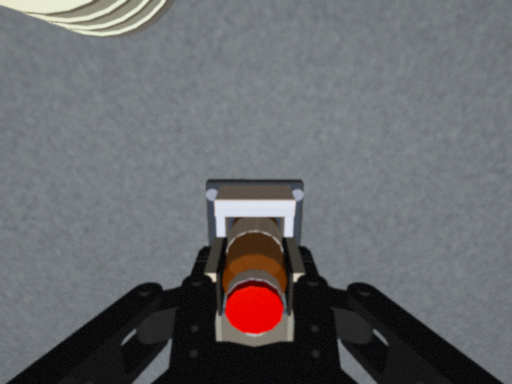

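The vial is centred between the nest walls (stop wall at px (255,205)), with its bottom about 6 mm above the floor and no contact force. I'll lower it and let go.

```bash
python3 - <<'E'
from h import *
t=C(1.2,64.75)
print(bot.move_l([*t,105],velocity=12,threshold=2.5));s=st()
bot.let_go();bot.wait(0.2);s=st()
p=s['ee_pos'];bot.move_l([p[0],p[1],190],velocity=150);st()
shot('wrist','w_pl');shot('scene','s_pl')
E
python3 - <<'E'
import cv2
a=cv2.imread('pics/s_pl.png')[170:270,260:370];cv2.imwrite('pics/s_plc.png',cv2.resize(a,None,fx=5,fy=5,interpolation=cv2.INTER_CUBIC))
E
```

```text
True
10.8 [525.64 234.68 106.31] F [-0.91 -0.66  4.43] w 29.29
11.58 [525.19 234.51 105.8 ] F [ 0.94 -0.68  0.1 ] w 85.26
12.29 [524.88 234.37 189.39] F [-0.24 -0.34  0.07] w 85.6
```

View pics/w_pl.png

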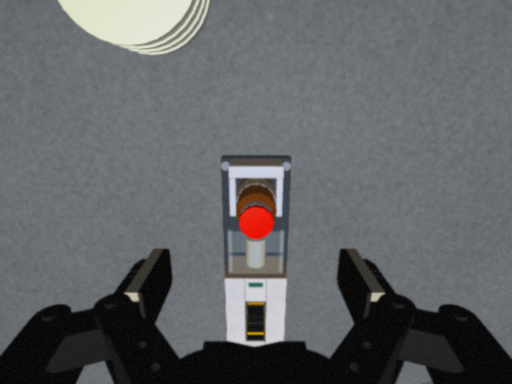

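View pics/s_plc.png

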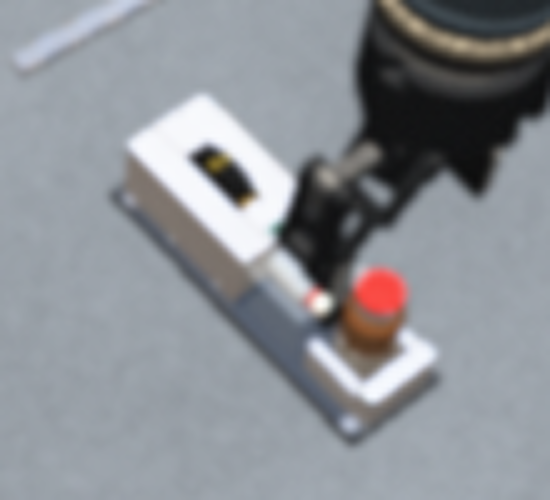

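The vial stands in the nest, let go, and floor contact came at the predicted height. Next I'll close the fingers and feel for the top of the wheel.

```bash
cat >> h.py <<'E'
def F(n=3):
    f=[]
    for i in range(n): f.append(bot.read_state()['force']); bot.wait(0.01)
    return np.mean(f,0)
E
python3 - <<'E'
from fit import *
im=cv2.imread('pics/w_pl.png');cal=pickle.load(open('w_pl.cal','rb'));hsv=cv2.cvtColor(im,cv2.COLOR_BGR2HSV)
m=((hsv[...,0]<8)|(hsv[...,0]>172))&(hsv[...,1]>200)&(hsv[...,2]>200);m=comp(m,(256,222));ys,xs=np.nonzero(m)
q=onplane(cal,np.c_[xs,ys],83)[:,:2];c,r=cv2.minEnclosingCircle(q.astype(np.float32));e=np.array(c)-O;print('vial clamp xy',e@xh,e@yh,r)
w=C(1.2,-44.3)
bot.close(20)
bot.move_pose([*w,150],R(YC));bot.wait(.2);s=st();f0=F();print(f0)
print(bot.move_l([*w,124],velocity=15,threshold=2));bot.wait(.15);s=st();f1=F();print(f1-f0)
shot('wrist','w_wh')
E
```

```text
vial clamp xy 0.13013233801807372 64.19486668569334 11.272078514099121
13.89 [512.62 127.35 150.4 ] F [0.96 0.33 0.52] w 0.38
[0.30691973 0.10288544 0.40650399]
True
15.16 [512.09 126.51 133.32] F [ 0.08 -0.88  4.87] w 0.05
[-0.3194961  -0.05712529  4.6815425 ]
```

View pics/w_wh.png

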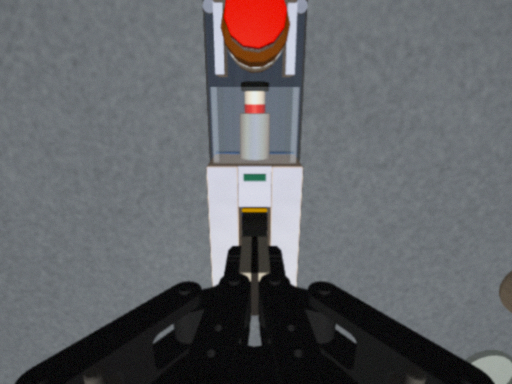

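The fingertip is on the wheel at px (255,245). The plunger shows clearly: mouth at row 114, red 105–114, white 91–105, vial edge at about row 68. Contact came at a tip height of about 60.3 mm with 4.7 N. I'll make a first short stroke from the top, which can only unload.

```bash
python3 - <<'E'
from h import *
f0=np.array([.2,.1,.4])
z=132.9
w=C(1.2,-44.3)
bot.move_l([*w,z],velocity=10,threshold=6);bot.wait(.1);st();print(F()-f0)
for k in range(1,5):
    w=C(1.2,-44.3+4*k)
    print(bot.move_l([*w,z],velocity=20,threshold=5));s=st();f=np.array(s['force'])-f0;print(round(f[:2]@yh,2),round(f[2],2))
    if f[2]>12: break
shot('wrist','w_s1')
E
```

```text
15.58 [512.21 126.58 133.28] F [-1.47  0.12  6.23] w -0.01
[-1.84812057  0.38862733  5.43390415]
False
15.96 [512.72 130.56 133.26] F [-2.04  1.8   5.  ] w -0.09
1.41 4.6
False
16.31 [513.19 134.53 133.25] F [-0.11 -0.08  5.02] w 0.27
-0.22 4.62
False
16.66 [513.7  138.54 133.07] F [-0.02  0.95  4.91] w -0.23
0.82 4.51
False
17.01 [514.01 142.53 132.72] F [-0.3   0.58  2.13] w 0.12
0.42 1.73
```

View pics/w_s1.png

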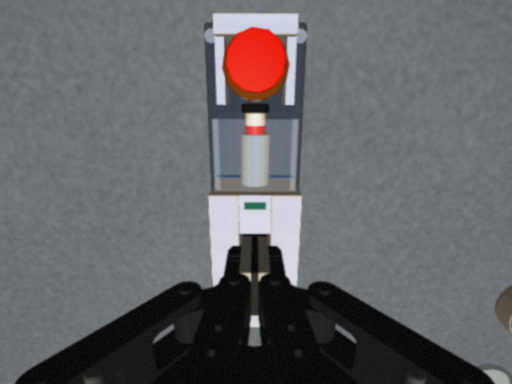

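```bash
cat >> fit.py <<'E'
def plunger(tag,show=False):
    im=cv2.imread(f'pics/{tag}.png');cal=pickle.load(open(tag+'.cal','rb'))
    ys=np.arange(20,55,0.2);P=np.array([[*C(-1.2,y),32.5] for y in ys])
    out={}
    cols=[]
    for dx in(-1,0,1):
        Pd=P.copy();Pd[:,:2]+=dx*xh
        uv=proj(cal,Pd).astype(np.float32)
        cols.append(cv2.remap(im,uv[None,:,0],uv[None,:,1],cv2.INTER_LINEAR)[0].astype(float))
    c=np.mean(cols,0);red=(c[:,2]-c[:,1])>70;white=(c.min(1)>170)
    r=ys[red];r=r[r<50];w=ys[white]
    im2=[ (round(float(a.min()),1),round(float(a.max()),1),len(a)*.2) if len(a) else None for a in (r,w)]
    print(tag,'red',im2[0],'white',im2[1]);return c
def stroke(y0,y1,z,f0,tag,v=25,fmax=12.5):
    a=C(1.2,y0);bot.move_l([*a,z+5],velocity=100);bot.wait(.05)
    f0=F()
    bot.move_l([*a,z],velocity=20,threshold=9);bot.wait(.05)
    f=(F()-f0)[2];print('press',round(f,1))
    if f>fmax: bot.move_l([*a,z+5],velocity=30);print('too hard');return
    n=max(1,int(np.ceil((y1-y0)/5)));fl=[]
    for k in range(1,n+1):
        hit=bot.move_l([*C(1.2,y0+(y1-y0)*k/n),z],velocity=v,threshold=5);s=bot.read_state();g=np.array(s['force'])-f0;fl.append((round(float(g[:2]@yh),1),round(float(g[2]),1)))
        if g[2]>fmax: print('stop');break
    print(fl,round(s['time_s'],2))
    shot('wrist',tag);
    p=s['ee_pos'];bot.move_l([p[0],p[1],z+5],velocity=60)
    return plunger(tag)
E
python3 - <<'E'
from fit import *
plunger('w_wh');plunger('w_s1')
p=bot.read_state()['ee_pos'];bot.move_l([p[0],p[1],138],velocity=60)
stroke(-53,-33,132.5,None,'w_s2')
E
```

```text
w_wh red (26.6, 31.2, 4.800000000000001) white (20.0, 38.4, 12.4)
w_s1 red (30.6, 35.4, 5.0) white (20.0, 42.4, 16.6)
press 7.6
[(-0.5, 8.0), (0.6, 7.5), (-1.1, 6.9), (0.5, 5.5)] 19.66
w_s2 red (37.0, 39.8, 3.0) white (20.0, 46.8, 22.6)
```

View pics/w_s2.png

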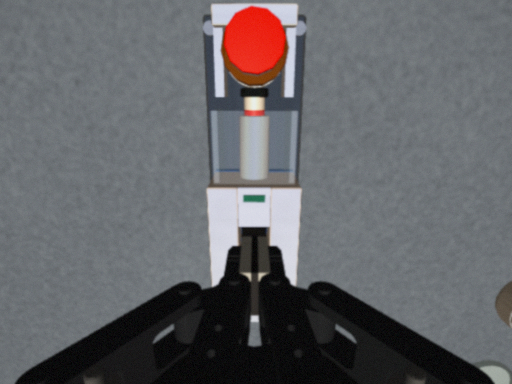

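The stroke rolled as expected: 20 mm on the rim gave 6.4 mm. The red ring has gone from 5 mm to about 3 mm showing (rows 110–115), white is still 7 mm, and the vial is home. Another 17 mm on the rim should bring the plunger to about 7.5 mm.

```bash
python3 - <<'E'
from fit import *
stroke(-53,-36,132.5,None,'w_s3')
E
python3 - <<'E'
import cv2
a=cv2.imread('pics/w_s3.png')[0:250,180:330];cv2.imwrite('pics/s3c.png',cv2.resize(a,None,fx=2.4,fy=2.4,interpolation=cv2.INTER_CUBIC))
E
```

```text
press 6.3
[(-1.0, 6.3), (-0.7, 6.9), (-0.9, 6.4), (-1.0, 7.1)] 22.13
w_s3 red None white (20.0, 47.0, 24.400000000000002)
```

View pics/s3c.png

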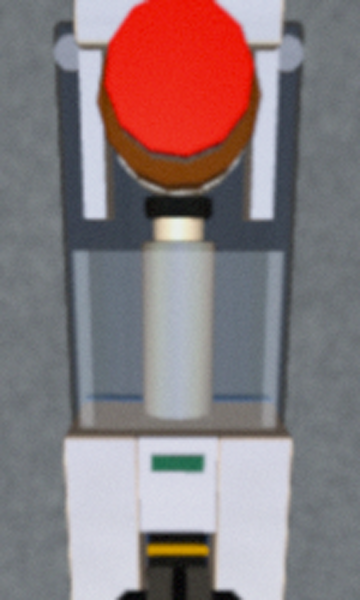

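The red ring is hidden and white still shows (crop rows 217–242). I'll back the hand away and check from a clear viewpoint.

```bash
python3 - <<'E'
from fit import *
p=bot.read_state()['ee_pos'];bot.move_l([p[0],p[1],200],velocity=150)
bot.move_pose([*C(0,-75),240],R(YC));bot.wait(.3)
cal,im,d=shot('wrist','w_f');shot('scene','s_f');st();shot('top','t_f')
c=plunger('w_f')
im=cv2.imread('pics/w_f.png')
hsv=cv2.cvtColor(im,cv2.COLOR_BGR2HSV);m=((hsv[...,0]<8)|(hsv[...,0]>172))&(hsv[...,1]>200)&(hsv[...,2]>180);m[150:]=0;ys,xs=np.nonzero(m)
q=onplane(cal,np.c_[xs,ys],83)[:,:2];cc,r=cv2.minEnclosingCircle(q.astype(np.float32));e=np.array(cc)-O;print('vial clamp xy',e@xh+1.2,e@yh,r,xs.mean(),ys.mean())
for y in (38,40,42,43,44,45,46,47,48,50,52):print(y,c[int((y-20)/.2)].round())
cv2.imwrite('pics/w_fc.png',cv2.resize(im[0:250,180:330],None,fx=2.4,fy=2.4,interpolation=cv2.INTER_CUBIC))
a=cv2.imread('pics/s_f.png');cv2.imwrite('pics/s_fc.png',cv2.resize(a[170:270,260:370],None,fx=5,fy=5,interpolation=cv2.INTER_CUBIC))
E
```

```text
23.74 [506.96  96.51 239.4 ] F [ 0.11 -0.57  0.12] w -0.08
w_f red None white (20.0, 47.2, 27.400000000000002)
vial clamp xy 1.2727454369313174 66.74192678742574 11.237980842590332 257.44941634241246 7.737354085603113
38 [188. 180. 173.]
40 [187. 178. 171.]
42 [184. 192. 189.]
43 [200. 219. 218.]
44 [213. 231. 231.]
45 [216. 232. 232.]
46 [214. 231. 231.]
47 [188. 207. 207.]
48 [104. 118. 117.]
50 [22. 21. 20.]
52 [33. 37. 39.]
```

View pics/w_fc.png

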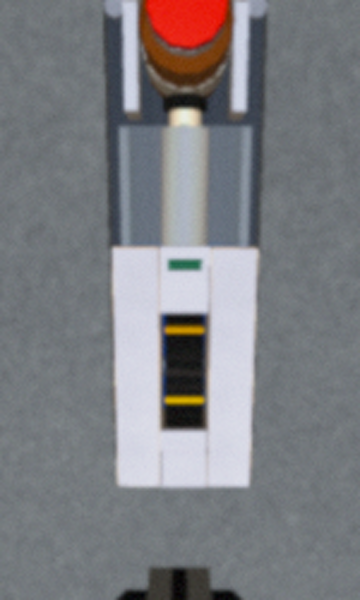

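View pics/s_fc.png

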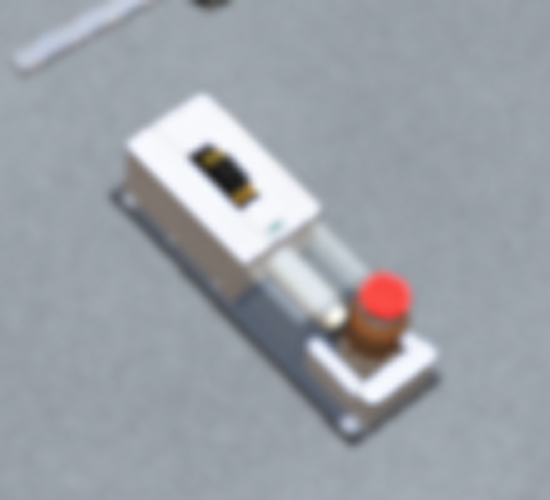

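View pics/t_f.png

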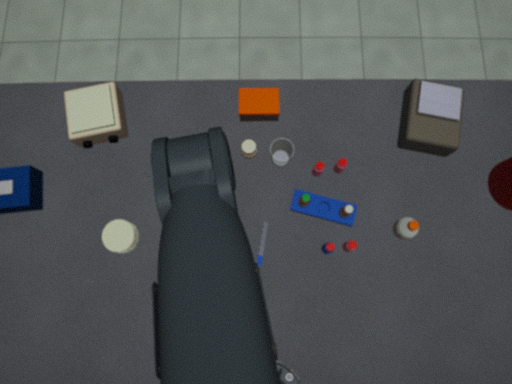

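The white ring spans clamp y of about 42.2 to 47.2, so the plunger is in about 7 mm, with the red hidden. The vial is at y 66.7, x about 0. In the top view the other things are where they were. Handing in.

```bash
python3 - <<'E'
from h import *
st();print(bot.finish_job())
E
```

```text
23.79 [506.99  96.46 239.55] F [0.04 0.81 0.03] w 0.14
the job is handed in; nothing more can be done
None
```

The red-capped vial is standing in the nest with the plunger bearing on it. I handed the job in at about 24 s, with no verdict reported back.

**What I did:** I took the amber, red-capped vial from the middle rack hole, set it on the nest floor and let go. I then felt for the top of the wheel, with contact at a tip height of about 60 mm. Three short strokes rolled it, with 5 to 8 N of press measured and never near the 15 N limit.

**Last checks:**
- **Vial:** it looks upright in the pictures, at clamp x about 0 and y about 66.7 mm, so it is against the stop wall.
- **Plunger:** the red ring is hidden and about 5 mm of white still shows, so it is pushed in about 7 mm. A rougher pixel estimate gave 6.4 mm and the wheel travel 7.4 mm; all three are inside the 4.5 to 12 mm range.
- **Rest of the scene:** in the last top picture the other vials and loose things that show are where they were. The arm covered the clamp there and also part of the bench near it.
- **Hand:** it is clear of the clamp and reads close to zero force.

**Disagreement:** the wrist camera read about 1.2 mm off sideways. I measured this from the gripped vial and corrected for it when placing.

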